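# Zero the rotary table and clamp it

## Robot

A 6-joint arm with a two-finger parallel gripper is mounted at the origin on a cart in front of the work surface, level with it; the furniture and walls round the work are solid. World frame = base frame: x ahead of the robot, y to its left, z up, the work surface at z = 0. Lengths are in mm, angles in rad, forces in N, time in s.
With the tool pointing down it reaches from about 275 to 1000 mm from the base axis. Payload 8.4 kg.
Tool frame: the origin (TCP) lies between the finger pads; the fingertips stand r.tips_ahead ahead of it and the grasp point (between the pads) lies 6 mm ahead of it (r.tips_ahead is the distance from the TCP to the fingertips, in mm); z points along the fingers, y is the line along which they close (so a half turn about z gives the same grasp; the last joint's range is limited). The gripper opens to 85 mm and grips with 20 to 120 N. Pads are 22 mm wide; open, the fingers measure 114 mm over their backs; the gripper's body (76 mm by 85 mm) begins 54 mm behind the grasp point. The pads swing forward as they close: fully open they stand 13 mm farther back than shut.
Start: joints at [-1.227, 0.353, 1.633, -0, 1.155, -0.002], TCP at [211.842, -588.006, 256.281] pointing down, gripper open.
Joint ranges: [-2.63, 2.63], [-0.92, 2.1], [0.06, 2.66], [-1.3, 4.44], [0, 2.69], [-3.02, 3.02]. Speed limits (rad/s): [2.22, 2.22, 2.79, 3.14, 3.14, 3.14].

## Interface

Orientations are given as [roll, pitch, yaw] about the fixed x, y, z axes, in that order (R = Rz(yaw) Ry(pitch) Rx(roll)).
In Python, from rig import r gives the robot as it stands.
- The arm moves only by the tool carry_out, never from a script. Its arguments are lists of equal length, an entry for each row: "delta_pos": the shift along the tool's x, y, z in m, a list of three; "rot": the turn, a rotation vector about the tool's x, y, z in degrees, a list of three. A call has 1 to 8 rows; each row is the pose to reach, as a shift and turn from the pose commanded when the call began, along the tool's axes at that moment; what a row does not reach only later rows make up. A row lasts 1/8 s, in which the tool goes at most 62.5 mm and 10.7 degrees, less where a joint would pass 70% of its speed; a pose out of reach is approached as far as the arm can. A call with a gripper value outside its range is refused whole. "claw" is the finger opening in m, from 0 to 0.0854, set as the call begins (left out, the last holds). The fingers move at their own pace and stop on an object; "grip_force" is the grip in N (left out, the last holds). Time passes only in rows, so rows that repeat a pose let the fingers close. It gives the time, the measured TCP pose, the force, the opening and the grip force at its end, in the units of the state.
- r.sense(): the state, without advancing time (a new reading comes with each control period).
- r.grab_frame(name): name is "side" or "top" or "wrist"; returns the picture (384x512x3 uint8, blue, green, red); there is no depth.
- r.camera_info(name): a dict with "fx", "fy", "cx", "cy" (pixels), "pose" (4x4, takes a point from camera to world coordinates); the wrist camera has in their place "hand_eye" (4x4, takes a point from camera to tool coordinates, whose origin is the TCP and whose axes are the flange's). Camera axes: x right, y down, z forward; pixel columns grow to the right and rows downward; lengths in mm; the calibration is good to about 2 mm. A picture is of the moment at which its call begins: read the wrist's pose just before it. camera_info takes no time and is no camera call.
- r.sign_off(): hands the job in; it is judged then, once.
Trained networks look in the newest picture that a camera, given by its name, has taken for a name from the list of things; names that differ only in an ending like _2 or _b are one class to them, and where a whole thing is asked for, a point or a joint stands for the part that bears it (a point fixed in the world has none). Each returns a list of dicts, best first, with "p" (0 to 1); they miss things now and then, are a little off and sometimes report something else, mostly with a low value. They report only what shows in the picture. A call takes as long as a camera call.
- r.recognise(thing, camera): "box" ([left, top, right, bottom] in pixels, round what is visible of it).
- r.cut_out(thing, camera): "mask" (384x512 bool, what is visible of it) and "box" ([left, top, right, bottom] in pixels, round what is visible of it).
The state is a dict: "clock": time; "qpos": joint angles; "qvel": joint speeds; "joint_efforts": joint torques, N m; "eef_pos": TCP position; "tcp_rot": TCP orientation; "contact_force": force on the tool from outside, world axes, zero at the start; "wrist_torque": the same for the moment, N m; "opening": opening from 0.0 (shut) to 1.0 (fully open); "grasp_force": force on a finger pad.
Only numpy, scipy, OpenCV 4.12 (cv2) and the standard library are available. Lean on these libraries where they do the work, as an engineer would, in place of code of your own. Each camera call takes 0.05 s, during which the arm holds its last target. There are 200 camera calls.

## Task

Zero the rotary table before the next hole is drilled: push its clamp lever fully outward to free the plate, then push the plate round by its upright handle until the broad zero line on the plate lines up with the tip of the pointer and stop there, then push the clamp lever fully back in, so that the table stands clamped at zero. Only push with closed fingertips or the outside of the fingers: never grip or strain anything, leave the pointer where it is set, and leave the loose things round about alone.

Things in the scene. Friction and masses are not known exactly. Their poses are not given: they have to be found in the camera images.
- rotary_base: Grey cast base, 178 mm across, of a 150 mm rotary table that is fixed to the bench. Origin on the turning axis at bench level, z up, its -x points roughly to the robot. On it lies the bare-metal plate (150 mm across, flat top 52 mm above the bench, degree scale on the bevel round its edge); on the plate, and turning with it, stands a lathe chuck 87 mm across up to 117 mm above the bench, which holds a wooden blank 40 mm across up to 165 mm.
- handle (a point): The upright black handle, a round post 20 mm across from 52 to 88 mm above the bench (top at 96), rigid on a flat steel arm (31 to 41 mm above the bench) at the plate's edge. This point is on its axis, 72 mm above the bench, 108 mm from the plate's axis. With the clamp released, 2 to 3 N turn the plate and it stays where left; clamped, a brake holds it to about 20 N: do not force it.
- zero_line (a point): Where the zero line crosses the lower edge of the plate's bevel: 75 mm from the axis, 41 mm above the bench, 35 degrees counter-clockwise (from above) of the handle. The zero line is the one broad black line, 3 mm wide, that runs up the bevel and on over the flat top to the chuck, with no other line within 10 degrees of it.
- pointer_tip (a point): The tip of the pointer, a small steel wedge with a black line along it, clamped in the circular slot of the base right against the plate's edge, left of the clamp lever: at the edge of the plate, 75 mm from the axis, 37 mm above the bench. The pointer reaches out to 97 mm from the axis and its top is 37 mm above the bench.
- plate (a joint): Turn of the plate in rad, positive counter-clockwise from above, which carries the handle from left to right as the robot sees it. At 0 the handle points along the base's -x. The zero line stands at the pointer when this value equals that of joint pointer. It starts 0.5 to 1.1 rad below it.
- pointer (a joint): Where the pointer is set, in rad about the same axis, positive counter-clockwise from above; at 0 it stands 35 degrees counter-clockwise of the base's -x. It is clamped and is not to be moved.
- clamp_lever (a joint): Swing of the clamp lever in rad: 0 pushed in against its stop (plate clamped), 0.785 swung fully outward against its stop (plate free); positive counter-clockwise from above, so the end of the lever moves outward, to the right and away from the handle side. It moves with about 5 N at its end and stays where it is left.
- lever_end (a point): On the axis of the dark clamp lever near its outer end (the end is 11 mm farther on), 62 mm above the bench; the lever is a bar 15 mm thick there, rising outward by 22 degrees, whose upright pivot stands on the right side of the base, 56 mm (horizontally) from this point. At 0 the lever points from its pivot 15 degrees counter-clockwise of the base's -x, at 0.785 60 degrees.
- tape_measure: Loose tape measure, 62x80x32 mm, right of the table. Bystander.
- turned_cup: Loose wooden cup, 58 mm across, 75 mm tall, well left of the table. Bystander.
- small_cup: Loose wooden cup, 48 mm across, 58 mm tall, well left of the table. Bystander.
- hex_key_b: Loose hex key, 33x95x6 mm, lying close to the table. Bystander.
- abrasive_pad: Loose abrasive pad, 50x75x18 mm. Bystander.

How it is judged:
By the outcome, as a careful person would: the job done as asked, in the order asked, and still so for the second after the job is handed in, with the robot touching nothing.
It also fails if it takes over 67 s, if anything falls off the work surface, if the arm or the gripper's body presses on something with over 40 N, if the wrist force passes 120 N, or if a joint passes its speed limit or range.

## Working session

There is one attempt and no reset: what is moved stays moved. The work goes in short steps, Python scripts to look and compute and a tool call to move; the robot and the scene stay as the last step left them, time stands still between calls to the robot, and variables do not carry over. Pictures are saved under pics/ and viewed, at most 10 in all, crops included, and the job is handed in when it is done.

Besides the shell and the picture viewer there is one more tool, called after ">>>" as name(argument=value, ...), one argument or row to a line, values as JSON. carry_out: Moves the arm, as the interface text tells. Its arguments: {"type":"object","properties":{"delta_pos":{"type":"array","items":{"type":"array","items":{"type":"number"}}},"rot":{"type":"array","items":{"type":"array","items":{"type":"number"}}},"claw":{"type":"number"},"grip_force":{"type":"number"}},"required":["delta_pos","rot"]}

```bash
ls; mkdir -p pics
python3 - <<'E'
from rig import r
import cv2,numpy as np
print(r.sense()); print(r.tips_ahead)
a=r.grab_frame("top");b=r.grab_frame("side")
cv2.imwrite("pics/top.png",a);cv2.imwrite("pics/side.png",b)
for c in("top","side"):
    i=r.camera_info(c);print(c,i)
    for t in("rotary_base","handle","zero_line","pointer_tip","clamp_lever","lever_end","hex_key_b","tape_measure","abrasive_pad"):
        try:print(t,[(np.round(d["box"]),round(d["p"],2)) for d in r.recognise(t,c)[:2]])
        except Exception as e:print(t,e)
print(r.camera_info("wrist"))
E
```

```text
pics
{'clock': 0.0, 'qpos': array([-1.22741161e+00,  3.53629849e-01,  1.63412479e+00, -9.67473603e-06,
        1.15518694e+00, -2.42487248e-03]), 'qvel': array([-1.73742130e-03, -8.06220528e-04,  3.70220088e-04, -3.21898672e-04,
        6.84502386e-04, -7.98493189e-05]), 'joint_efforts': array([ 2.80528242e-03, -6.05256414e+01, -3.42060184e+01,  1.27294970e-04,
        9.45459557e-03,  8.62760828e-06]), 'eef_pos': array([ 211.686567  , -587.60097566,  255.57707971]), 'tcp_rot': array([-3.14024371e+00,  5.57486753e-06,  3.45813506e-01]), 'contact_force': array([-0.08615017, -0.14155637,  0.35201679]), 'wrist_torque': array([-0.03010639,  0.03773811,  0.07729646]), 'grasp_force': 0.0, 'opening': 0.9966662674961374}
25.0
top {'fx': 434.28901013855733, 'fy': 434.28901013855733, 'cx': 262.1551494811807, 'cy': 182.07089942004222, 'pose': array([[-3.83457320e-02, -9.78021409e-01,  2.04948112e-01,
         3.24383069e+02],
       [-9.99261611e-01,  3.80263896e-02, -5.49795124e-03,
        -4.35751840e+01],
       [-2.41632274e-03, -2.05007603e-01, -9.78757398e-01,
         1.21849179e+03],
 
[... 1376 characters left out ...]
[(array([216., 251., 242., 263.]), 0.52)]
hex_key_b [(array([240., 197., 244., 214.]), 0.51)]
tape_measure [(array([254., 265., 286., 303.]), 0.85)]
abrasive_pad [(array([238., 168., 257., 186.]), 0.64), (array([231., 247., 235., 254.]), 0.24)]
{'fx': 291.0149755494938, 'fy': 291.0149755494938, 'cx': 251.5272610473322, 'cy': 189.34929554928155, 'hand_eye': array([[-1.05645192e-03, -9.62005775e-01, -2.73027055e-01,
         7.05007816e+01],
       [ 9.99999374e-01, -9.15626634e-04, -6.43207863e-04,
        -4.01076742e-01],
       [ 3.68778834e-04, -2.73027564e-01,  9.62006140e-01,
        -1.18100557e+02],
       [ 0.00000000e+00,  0.00000000e+00,  0.00000000e+00,
         1.00000000e+00]])}
```

```bash
python3 - <<'E'
import cv2,numpy as np
a=cv2.imread("pics/top.png")[125:235,235:395];b=cv2.imread("pics/side.png")[180:300,190:310]
a=cv2.resize(a,(800,550),interpolation=cv2.INTER_CUBIC)
cv2.imwrite("pics/topc.png",a)
E
cat > h.py <<'E'
from rig import r
import cv2,numpy as np
from scipy.spatial.transform import Rotation as R
def cam(c):
    i=r.camera_info(c)
    if c!="wrist": return i,np.array(i["pose"])
    s=r.sense();T=np.eye(4);T[:3,:3]=R.from_euler("xyz",s["tcp_rot"]).as_matrix();T[:3,3]=s["eef_pos"]
    return i,T@i["hand_eye"]
def p2w(c,u,v,z,ic=None):
    i,P=ic or cam(c)
    d=P[:3,:3]@[(u-i["cx"])/i["fx"],(v-i["cy"])/i["fy"],1]
    return P[:3,3]+d*(z-P[2,3])/d[2]
def w2p(c,p,ic=None):
    i,P=ic or cam(c)
    q=P[:3,:3].T@(np.asarray(p,float)-P[:3,3])
    return np.array([i["fx"]*q[0]/q[2]+i["cx"],i["fy"]*q[1]/q[2]+i["cy"]])
E
python3 - <<'E'
from h import *
print(p2w("top",319.5,181,40),p2w("top",339,202,37),p2w("top",354,209,70))
E
```

```text
[ 568.00849353 -209.21116571   40.        ] [ 507.57496796 -259.37455289   37.        ] [ 482.06547161 -291.88023091   70.        ]
```

View pics/topc.png

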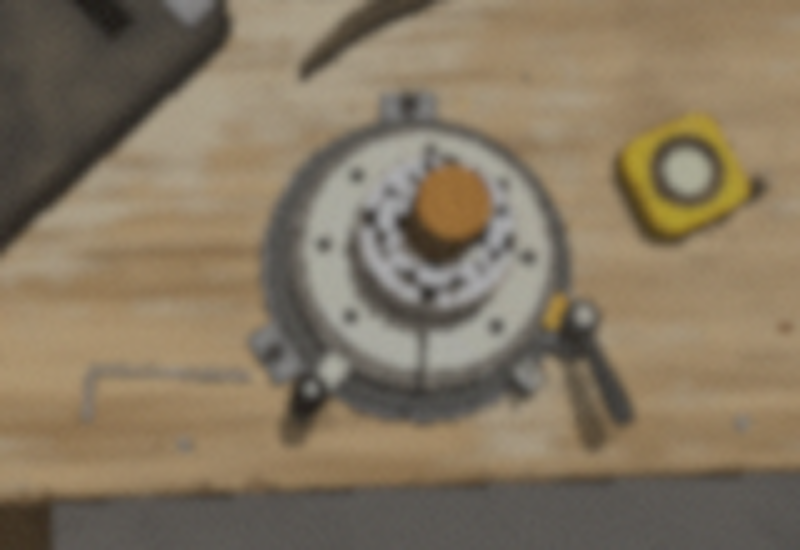

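>>> carry_out(
  delta_pos=[
    [0.03,-0.02,0.005],
    [0.08,-0.055,0.01],
    [0.13,-0.09,0.015],
    [0.18,-0.125,0.02],
    [0.23,-0.16,0.03],
    [0.28,-0.195,0.04],
    [0.32,-0.225,0.04],
    [0.34,-0.242,0.041],
  ],
  rot=[
    [0,0,3],
    [0,0,6],
    [0,0,9],
    [0,0,12],
    [0,0,15],
    [0,0,18],
    [0,0,19.8],
    [0,0,19.8],
  ],
  claw=0,
)

```text
clock: 2.0
eef_pos: [450.9, -243.0, 215.4]
tcp_rot: [-3.141, -0.0, 0.002]
contact_force: [0.9, -0.4, -0.9]
opening: 0.002
grasp_force: 0.0
```

Run:
```python
from h import *
s=r.sense();print(s["eef_pos"],s["tcp_rot"],s["qvel"],s["opening"])
ic=cam("wrist");a=r.grab_frame("wrist");cv2.imwrite("pics/w1.png",a)
import pickle;pickle.dump(ic,open("w1.pkl","wb"))
for t,z in(("rotary_base",40),("handle",96),("zero_line",41),("pointer_tip",37),("clamp_lever",62),("lever_end",62),("hex_key_b",3),("tape_measure",30)):
    for d in r.recognise(t,"wrist")[:2]:
        b=d["box"];print(t,np.round(b),round(d["p"],2),np.round(p2w("wrist",(b[0]+b[2])/2,(b[1]+b[3])/2,z,ic)))
cv2.imwrite("pics/w1b.png",cv2.resize(a,(768,576),interpolation=cv2.INTER_CUBIC))
```

```text
[ 450.90297827 -243.01657326  215.36555724] [-3.14149711e+00 -4.11854959e-04  1.72174388e-03] [ 0.38289798  0.01001707  0.00551957 -0.01029649 -0.01792936  0.37712579] 0.001553962609301035
rotary_base [112.   0. 331. 151.] 0.59 [ 550. -213.   40.]
handle [110.   2. 297. 140.] 0.55 [ 547. -205.   96.]
zero_line [112.   0. 297. 144.] 0.66 [ 553. -198.   41.]
clamp_lever [290.  70. 330. 152.] 0.72 [ 518. -294.   62.]
lever_end [289.  66. 330. 154.] 0.95 [ 518. -294.   62.]
hex_key_b [ 44.  94. 134. 121.] 0.56 [520. -64.   3.]
tape_measure [343.   0. 428.  36.] 0.66 [ 600. -366.   30.]
```

View pics/w1b.png

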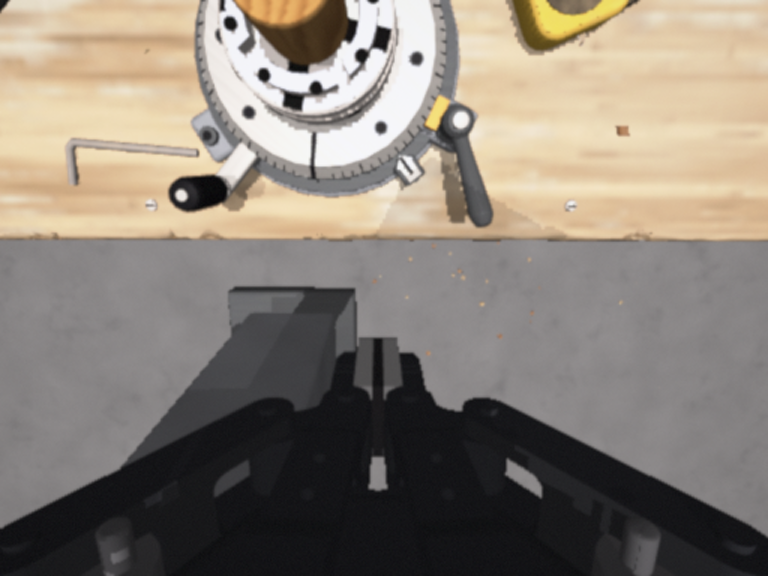

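Run:
```python
from h import *
import pickle
s=r.sense();print(s["eef_pos"],s["tcp_rot"],s["qvel"].round(3),s["contact_force"])
ic=cam("wrist");a=r.grab_frame("wrist");cv2.imwrite("pics/w2.png",a)
pickle.dump(ic,open("w2.pkl","wb"))
cv2.imwrite("pics/w2b.png",cv2.resize(a[0:160,100:340],(800,533),interpolation=cv2.INTER_CUBIC))
```

```text
[ 449.26860156 -245.92779215  215.32385934] [ 3.14148442e+00 -2.61755771e-05 -1.20780957e-03] [ 0.001  0.     0.001  0.003 -0.     0.003] [0.19188306 0.20862951 0.12133826]
```

View pics/w2b.png

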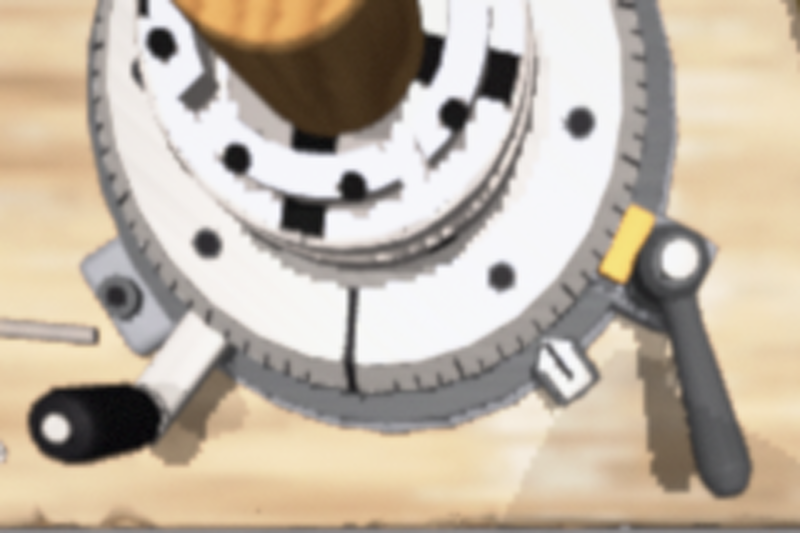

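```bash
cat > fit.py <<'E'
from h import *
import pickle
from scipy.optimize import least_squares
ic=pickle.load(open("w2.pkl","rb"))
P=lambda x,y,z:p2w("wrist",100+x/3.3333,y/3.3333,z,ic)[:2]
zl=P(351,393,41);pt=P(546,340,37);pb=P(577,395,37);ha=P(57,428,96);piv=P(680,257,60);le=P(728,495,66);tl=P(352,292,52)
edge=[P(*e,41) for e in((90,100),(120,205),(351,393),(430,390),(600,290),(650,150))]
f=lambda a:np.r_[[np.linalg.norm(e-a)-75 for e in edge],np.linalg.norm(ha-a)-108,np.linalg.norm(pt-a)-75]
s=least_squares(f,[568,-209]);A=s.x
if __name__=="__main__":
    print("axis",A,f(A).round(1))
    for n,p in dict(zl=zl,tl=tl,pt=pt,pb=pb,ha=ha,piv=piv,le=le).items():
        d=p-A;print(n,p.round(1),np.linalg.norm(d).round(1),np.degrees(np.arctan2(d[1],d[0])).round(1))
    print("lever",np.linalg.norm(le-piv),np.degrees(np.arctan2(*(le-piv)[::-1])))
    print("wooden edge x",P(400,528,0))
    print("hexkey end",P(98,335,3))
E
python3 fit.py
```

```text
axis [ 582.86663128 -209.90947217] [ 2.3  0.5 -0.6 -0.9  2.1  0.7 -0.3  0.5]
zl [ 509.2 -200. ] 74.4 172.3
tl [ 536.5 -203.2] 46.9 171.7
pt [ 524.  -257.1] 75.5 -141.3
pb [ 508.3 -266.5] 93.6 -142.8
ha [ 503.1 -137.5] 107.7 137.8
piv [ 544.5 -291.4] 90.0 -115.2
le [ 482.5 -306.5] 139.3 -136.1
lever 63.8511847917831 -166.32002481229677
wooden edge x [ 462.16809033 -208.54695433]
hexkey end [ 526.36091366 -112.49038406]
```

>>> carry_out(
  delta_pos=[
    [0.02,0.013,0.02],
    [0.039,0.026,0.06],
    [0.039,0.026,0.1],
    [0.039,0.026,0.13],
    [0.039,0.026,0.142],
    [0.039,0.026,0.142],
    [0.039,0.026,0.142],
  ],
  rot=[
    [0,0,0],
    [0,0,0],
    [0,0,0],
    [0,0,0],
    [0,0,0],
    [0,0,0],
    [0,0,0],
  ],
)

```text
clock: 3.38
eef_pos: [489.4, -271.6, 74.5]
tcp_rot: [3.141, -0.002, 0.0]
contact_force: [-0.8, -0.1, -0.7]
opening: 0.0
grasp_force: 0.0
```

Run:
```python
from h import *
s=r.sense();print(s["eef_pos"],s["contact_force"])
p=np.array([544.5,-291.4])
for a in(193.7,200,210,220,230,235,239,242,245):
    t=np.radians(a);u=np.array([np.cos(t),np.sin(t)]);n=np.array([u[1],-u[0]])
    q=p+50*u+24*n;print(a,q.round(1),((q-s["eef_pos"][:2])*[1,-1]).round(1))
a=r.grab_frame("wrist")
cv2.imwrite("pics/w3.png",cv2.resize(a[0:384,60:450],(580,571)))
```

```text
[ 489.43249388 -271.61963663   74.51527319] [-0.77669835 -0.08729345 -0.70970724]
193.7 [ 490.2 -279.9] [0.8 8.3]
200 [ 489.3 -285.9] [-0.1 14.3]
210 [ 489.2 -295.6] [-0.2 24. ]
220 [ 490.8 -305.2] [ 1.3 33.5]
230 [ 494.  -314.3] [ 4.5 42.7]
235 [ 496.2 -318.6] [ 6.7 47. ]
239 [ 498.2 -321.9] [ 8.7 50.3]
242 [ 499.8 -324.3] [10.4 52.7]
245 [ 501.6 -326.6] [12.2 55. ]
```

View pics/w3.png

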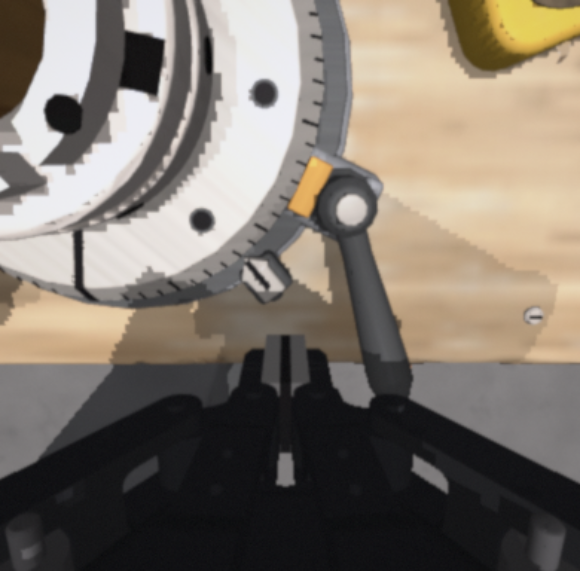

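>>> carry_out(
  delta_pos=[
    [0,0.005,0],
    [0,0.01,0],
    [0,0.015,0],
    [0,0.02,0],
    [0,0.024,0],
    [0.0005,0.028,0],
    [0.001,0.033,0],
    [0.002,0.036,0],
  ],
  rot=[
    [0,0,0],
    [0,0,0],
    [0,0,0],
    [0,0,0],
    [0,0,0],
    [0,0,0],
    [0,0,0],
    [0,0,0],
  ],
)

```text
clock: 4.42
eef_pos: [490.1, -306.3, 72.9]
tcp_rot: [-3.139, 0.002, -0.0]
contact_force: [0.6, 6.4, 1.3]
opening: -0.003
grasp_force: 2.6
```

>>> carry_out(
  delta_pos=[
    [0.001,0.003,0],
    [0.0025,0.006,0],
    [0.004,0.009,0],
    [0.005,0.0115,0],
    [0.0065,0.014,0],
    [0.0065,0.014,0],
  ],
  rot=[
    [0,0,0],
    [0,0,0],
    [0,0,0],
    [0,0,0],
    [0,0,0],
    [0,0,0],
  ],
)

```text
clock: 5.18
eef_pos: [495.8, -320.6, 72.6]
tcp_rot: [-3.14, 0.003, 0.0]
contact_force: [-5.2, 2.1, -1.6]
opening: -0.002
grasp_force: 2.4
```

Run:
```python
from h import *
import pickle
s=r.sense();print(s["eef_pos"],s["contact_force"])
pickle.dump(cam("wrist"),open("w4.pkl","wb"))
a=r.grab_frame("wrist");cv2.imwrite("pics/w4r.png",a)
cv2.imwrite("pics/w4.png",cv2.resize(a[0:280,130:400],None,fx=2,fy=2,interpolation=cv2.INTER_CUBIC))
```

```text
[ 495.83037698 -320.60368818   72.55158964] [-5.24174237  2.1351262  -1.58263784]
```

View pics/w4.png

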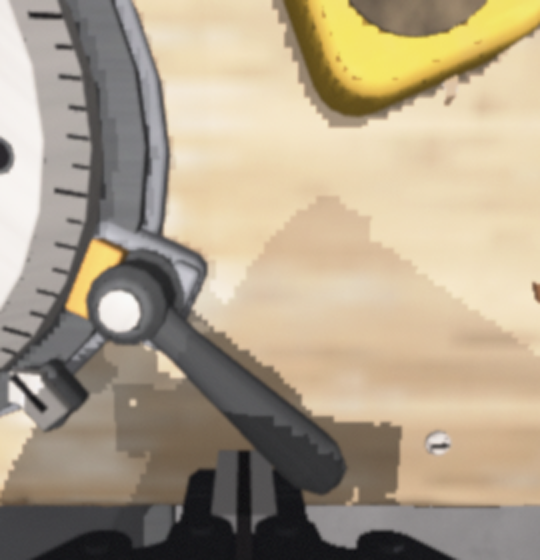

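>>> carry_out(
  delta_pos=[
    [0.0015,0.0015,0],
    [0.003,0.003,0],
    [0.0045,0.0045,0],
    [0.006,0.0055,0],
    [0.0075,0.0065,0],
    [0.0075,0.0065,0],
  ],
  rot=[
    [0,0,0],
    [0,0,0],
    [0,0,0],
    [0,0,0],
    [0,0,0],
    [0,0,0],
  ],
)

```text
clock: 5.98
eef_pos: [501.6, -325.8, 72.3]
tcp_rot: [-3.138, 0.006, 0.0]
contact_force: [-11.5, 6.3, 3.9]
opening: 0.002
grasp_force: 6.2
```

>>> carry_out(
  delta_pos=[
    [0.001,0.001,0],
    [0.002,0.0015,0],
    [0.002,0.0015,0],
  ],
  rot=[
    [0,0,0],
    [0,0,0],
    [0,0,0],
  ],
)

```text
clock: 6.35
eef_pos: [501.9, -326.2, 72.1]
tcp_rot: [-3.135, 0.01, 0.0]
contact_force: [-16.7, 11.0, 10.0]
opening: -0.003
grasp_force: 9.5
```

Run:
```python
from h import *
import pickle
s=r.sense();print(s["eef_pos"],s["contact_force"])
pickle.dump(cam("wrist"),open("w5.pkl","wb"))
a=r.grab_frame("wrist");cv2.imwrite("pics/w5r.png",a)
cv2.imwrite("pics/w5.png",cv2.resize(a[100:280,130:400],None,fx=2.9,fy=2.9,interpolation=cv2.INTER_CUBIC))
```

```text
[ 501.94047447 -326.17707525   72.10405937] [-16.73862715  10.97985987   9.99334408]
```

View pics/w5.png

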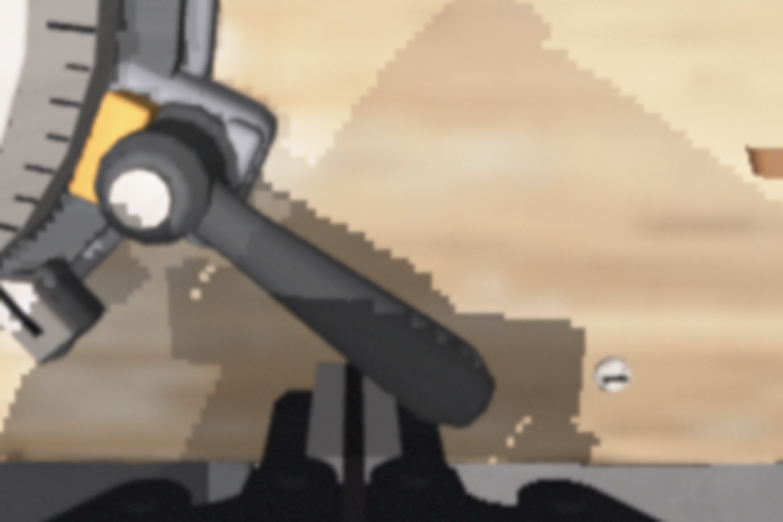

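>>> carry_out(
  delta_pos=[
    [-0.012,-0.008,0],
    [-0.02,-0.02,-0.03],
    [-0.03,-0.06,-0.07],
    [-0.04,-0.11,-0.088],
    [-0.035,-0.16,-0.088],
    [-0.02,-0.2,-0.088],
    [0,-0.222,-0.088],
    [0.02,-0.226,-0.088],
  ],
  rot=[
    [0,0,0],
    [0,0,5],
    [0,0,12],
    [0,0,19],
    [0,0,26],
    [0,0,33],
    [0,0,40],
    [0,0,45],
  ],
)

```text
clock: 7.4
eef_pos: [528.1, -101.7, 162.0]
tcp_rot: [-3.14, -0.002, -0.787]
contact_force: [0.5, -0.7, 0.2]
opening: -0.001
grasp_force: 0.0
```

>>> carry_out(
  delta_pos=[
    [0,0,0],
    [0,0,0],
  ],
  rot=[
    [0,0,0],
    [0,0,0],
  ],
)

```text
clock: 7.65
eef_pos: [526.2, -103.3, 161.3]
tcp_rot: [3.142, -0.0, -0.783]
contact_force: [-1.1, -0.3, 0.5]
opening: -0.002
grasp_force: 0.0
```

Run:
```python
from h import *
import pickle
s=r.sense();print(s["eef_pos"],s["tcp_rot"],s["qvel"].round(2),s["contact_force"])
ic=cam("wrist");pickle.dump(ic,open("w6.pkl","wb"))
a=r.grab_frame("wrist");cv2.imwrite("pics/w6r.png",a)
cv2.imwrite("pics/w6.png",cv2.resize(a,(768,576),interpolation=cv2.INTER_CUBIC))
print("pred handle",w2p("wrist",[503,-137.5,96],ic),"pt",w2p("wrist",[524,-257,37],ic))
```

```text
[ 526.18552341 -103.34696638  161.28293678] [ 3.14155972e+00 -2.28223148e-04 -7.83478990e-01] [-0.01 -0.    0.01 -0.    0.    0.01] [-1.1158383  -0.33819871  0.46984633]
pred handle [314.81641551 203.19067525] pt [397.36191717  55.65454053]
```

View pics/w6.png

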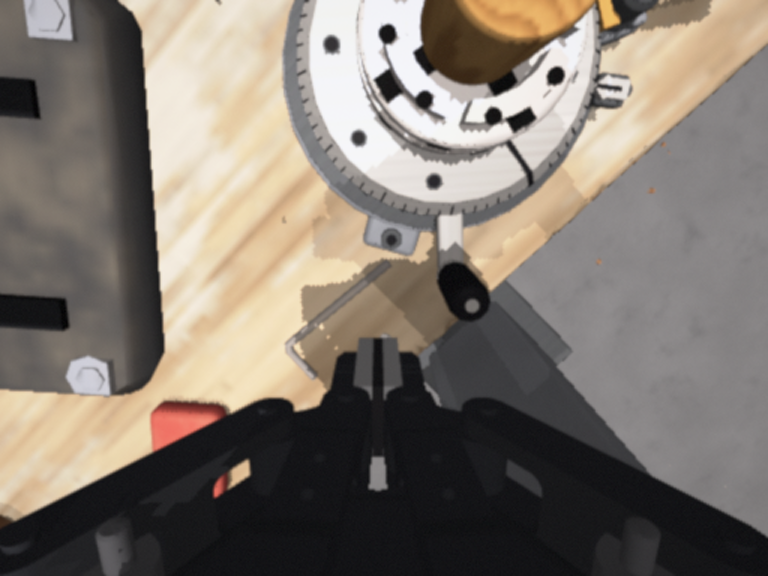

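>>> carry_out(
  delta_pos=[
    [0,0,0.02],
    [0,0,0.045],
    [0,0,0.064],
    [0,0,0.07],
    [0,0,0.07],
  ],
  rot=[
    [0,0,0],
    [0,0,0],
    [0,0,0],
    [0,0,0],
    [0,0,0],
  ],
)

```text
clock: 8.32
eef_pos: [526.3, -103.4, 91.3]
tcp_rot: [3.141, 0.0, -0.785]
contact_force: [-0.2, -0.7, 0.4]
opening: 0.002
grasp_force: 0.0
```

```bash
cat > arc.py <<'E'
from h import *
import sys
A=np.array([582.9,-209.9])
def arc(ts,off=20):
    s=r.sense();M=R.from_euler("xyz",s["tcp_rot"]).as_matrix();print(s["eef_pos"].round(1),s["contact_force"].round(1))
    d0=s["eef_pos"][:2]-A
    for t in ts:
        a=np.radians(t);u=np.array([np.cos(a),np.sin(a)]);q=A+108*u+off*np.array([u[1],-u[0]])
        print(t,q.round(1),(M.T@np.r_[q-s["eef_pos"][:2],0]).round(1))
if __name__=="__main__":arc([float(x) for x in sys.argv[1:]])
E
python3 arc.py 134 137.8 141 144 147 150 153 156 159 162 165 168 171 174 177 180 183
```

```text
[ 526.3 -103.4   91.3] [-0.2 -0.7  0.4]
134.0 [ 522.3 -118.3] [ 7.7 13.4  0. ]
137.8 [ 516.3 -122.5] [ 6.5 20.6  0. ]
141.0 [ 511.6 -126.4] [ 5.8 26.7  0. ]
144.0 [ 507.3 -130.2] [ 5.5 32.4  0. ]
147.0 [ 503.2 -134.3] [ 5.5 38.2  0. ]
150.0 [ 499.4 -138.6] [ 5.8 43.9  0. ]
153.0 [ 495.8 -143. ] [ 6.4 49.7  0. ]
156.0 [ 492.4 -147.7] [ 7.3 55.3  0. ]
159.0 [ 489.2 -152.5] [ 8.5 61.   0. ]
162.0 [ 486.4 -157.5] [10.  66.5  0. ]
165.0 [ 483.8 -162.6] [11.8 72.   0. ]
168.0 [ 481.4 -167.9] [13.9 77.4  0. ]
171.0 [ 479.4 -173.3] [16.2 82.6  0. ]
174.0 [ 477.6 -178.7] [18.8 87.7  0. ]
177.0 [ 476.1 -184.3] [21.7 92.7  0. ]
180.0 [ 474.9 -189.9] [24.8 97.5  0. ]
183.0 [ 474.  -195.6] [ 28.2 102.2   0. ]
```

>>> carry_out(
  delta_pos=[
    [0.004,0.007,0],
    [0.0075,0.0135,0],
    [0.0065,0.0205,0],
    [0.006,0.0265,0],
    [0.0055,0.0325,0],
    [0.0055,0.038,0],
    [0.006,0.044,0],
    [0.0065,0.0495,0],
  ],
  rot=[
    [0,0,0],
    [0,0,0],
    [0,0,0],
    [0,0,0],
    [0,0,0],
    [0,0,0],
    [0,0,0],
    [0,0,0],
  ],
)

```text
clock: 9.32
eef_pos: [496.1, -142.9, 91.3]
tcp_rot: [-3.142, 0.0, -0.785]
contact_force: [2.8, 0.7, -0.3]
opening: -0.001
grasp_force: 1.1
```

```bash
python3 arc.py 153 156 159 162 165 168 171 174 177
```

```text
[ 496.1 -142.9   91.3] [ 2.8  0.7 -0.3]
153.0 [ 495.8 -143. ] [-0.1  0.3 -0. ]
156.0 [ 492.4 -147.7] [ 0.8  6.  -0. ]
159.0 [ 489.2 -152.5] [ 2.  11.6 -0. ]
162.0 [ 486.4 -157.5] [ 3.5 17.2 -0. ]
165.0 [ 483.8 -162.6] [ 5.2 22.6 -0. ]
168.0 [ 481.4 -167.9] [ 7.3 28.  -0. ]
171.0 [ 479.4 -173.3] [ 9.6 33.3 -0. ]
174.0 [ 477.6 -178.7] [12.2 38.4 -0. ]
177.0 [ 476.1 -184.3] [15.1 43.4 -0. ]
```

>>> carry_out(
  delta_pos=[
    [0.001,0.006,0],
    [0.002,0.0115,0],
    [0.0035,0.017,0],
    [0.005,0.0225,0],
    [0.0075,0.028,0],
    [0.0095,0.0335,0],
    [0.012,0.0385,0],
    [0.012,0.0385,0],
  ],
  rot=[
    [0,0,0],
    [0,0,0],
    [0,0,0],
    [0,0,0],
    [0,0,0],
    [0,0,0],
    [0,0,0],
    [0,0,0],
  ],
)

```text
clock: 10.32
eef_pos: [477.2, -178.9, 91.2]
tcp_rot: [3.141, 0.0, -0.786]
contact_force: [-0.1, 0.1, 0.5]
opening: -0.001
grasp_force: 0.0
```

Run:
```python
from h import *
import pickle
s=r.sense();print(s["eef_pos"],s["tcp_rot"],s["qvel"].round(2),s["contact_force"])
ic=cam("wrist");pickle.dump(ic,open("w7.pkl","wb"))
a=r.grab_frame("wrist");cv2.imwrite("pics/w7r.png",a)
print("pt",w2p("wrist",[524,-257,37],ic))
cv2.imwrite("pics/w7.png",cv2.resize(a[20:260,150:470],(800,600),interpolation=cv2.INTER_CUBIC))
```

```text
[ 477.15092894 -178.85606454   91.21116943] [ 3.14110699e+00  2.80878466e-04 -7.85566272e-01] [ 0.01 -0.   -0.    0.   -0.    0.01] [-0.11467944  0.05110669  0.45228154]
pt [294.08714704  70.73278904]
```

View pics/w7.png

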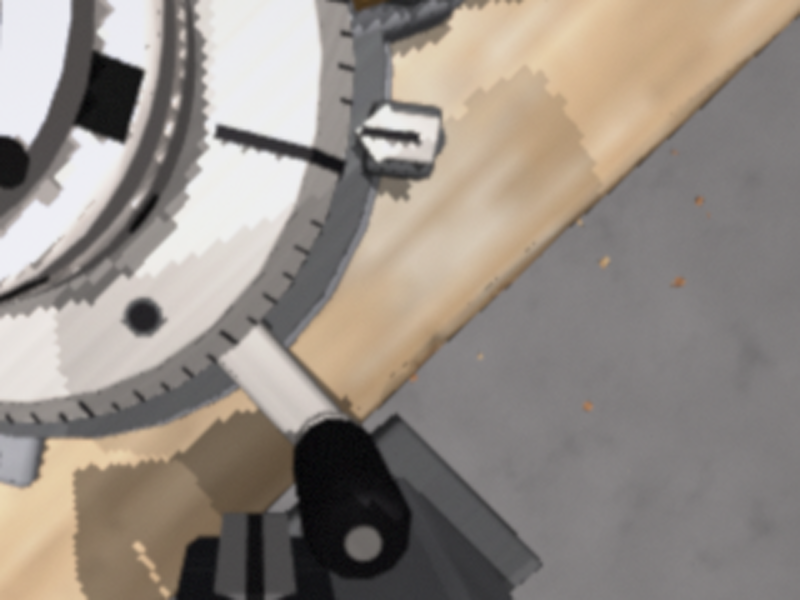

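```bash
python3 - <<'E'
from h import *
import pickle
ic=pickle.load(open("w7.pkl","rb"));A=np.array([582.9,-209.9])
def an(u,v,z):
    p=p2w("wrist",150+u/2.5,20+v/2.5,z,ic)[:2]-A;return np.hypot(*p).round(1),(np.degrees(np.arctan2(p[1],p[0]))%360).round(2)
print("line",an(343,167,41),an(310,155,52),an(218,131,52));print("ptr",an(358,131,37),an(362,132,37),an(418,136,37));print("handle",an(363,544,96))
E
python3 arc.py 176 177 178 179 180 181 182 183 184
```

```text
line (np.float64(73.0), np.float64(211.55)) (np.float64(64.7), np.float64(211.3)) (np.float64(45.5), np.float64(211.34))
ptr (np.float64(75.1), np.float64(217.96)) (np.float64(76.0), np.float64(217.89)) (np.float64(88.4), np.float64(218.34))
handle (np.float64(106.9), np.float64(175.82))
[ 477.3 -178.7   91.2] [-0.9  0.6 -0.1]
176.0 [ 476.6 -182.4] [2.1 3.1 0. ]
177.0 [ 476.1 -184.3] [3.1 4.8 0. ]
178.0 [ 475.7 -186.1] [4.1 6.4 0. ]
179.0 [ 475.3 -188. ] [5.2 8.  0. ]
180.0 [ 474.9 -189.9] [6.2 9.6 0. ]
181.0 [ 474.6 -191.8] [ 7.3 11.2  0. ]
182.0 [ 474.3 -193.7] [ 8.5 12.7  0. ]
183.0 [ 474.  -195.6] [ 9.6 14.3  0. ]
184.0 [ 473.8 -197.5] [10.8 15.8  0. ]
```

>>> carry_out(
  delta_pos=[
    [0.001,0.0015,0],
    [0.002,0.003,0],
    [0.003,0.004,0],
    [0.0035,0.005,0],
    [0.004,0.006,0],
    [0.0045,0.007,0],
    [0.0045,0.007,0],
  ],
  rot=[
    [0,0,0],
    [0,0,0],
    [0,0,0],
    [0,0,0],
    [0,0,0],
    [0,0,0],
    [0,0,0],
  ],
)

```text
clock: 11.25
eef_pos: [475.8, -186.7, 91.3]
tcp_rot: [3.142, -0.0, -0.785]
contact_force: [-0.9, 0.6, -0.4]
opening: -0.003
grasp_force: 0.4
```

```bash
cat > line.py <<'E'
from h import *
import pickle,sys
from scipy.ndimage import map_coordinates
A=np.array([582.9,-209.9])
def polar(g,ic,z,r0,r1,a0,a1,da=0.1):
    """mean darkness profile over angle, sampled at height z"""
    an=np.arange(a0,a1,da);out=[]
    for rr in np.arange(r0,r1,1.0):
        px=np.array([w2p("wrist",[A[0]+rr*np.cos(np.radians(a)),A[1]+rr*np.sin(np.radians(a)),z],ic) for a in an])
        out.append(map_coordinates(g,[px[:,1],px[:,0]],order=1))
    return an,np.array(out)
def dark(g,ic,z,r0,r1,a0,a1):
    an,o=polar(g,ic,z,r0,r1,a0,a1);m=o.mean(0);w=np.clip(np.median(m)-m-0.4*(np.median(m)-m.min()),0,None)
    c=an[m.argmin()];k=abs(an-c)<3
    return round((an*w*k).sum()/(w*k).sum(),2),round(m.min()),round(np.median(m))
def report(g,ic,gl,gp=218):
    print("line top",dark(g,ic,52,50,64,gl-8,gl+8),"ptr",dark(g,ic,37,80,90,gp-4.5,gp+4.5))
if __name__=="__main__":
    if len(sys.argv)>2: ic=pickle.load(open(sys.argv[2]+".pkl","rb"));g=cv2.imread(f"pics/{sys.argv[2]}r.png",0).astype(float)
    else:
        s=r.sense();print(s["eef_pos"].round(1),s["contact_force"].round(1));ic=cam("wrist");f=r.grab_frame("wrist");cv2.imwrite("pics/lastr.png",f);pickle.dump(ic,open("last.pkl","wb"));g=cv2.cvtColor(f,6).astype(float)
    report(g,ic,float(sys.argv[1]))
E
python3 line.py 211.4 w7; python3 line.py 214; python3 arc.py 178 179 180 181 182 183
```

```text
line top (np.float64(211.45), 51, 237) ptr (np.float64(218.13), 68, 174)
[ 475.8 -186.7   91.3] [-0.9  0.6 -0.4]
line top (np.float64(215.19), 52, 238) ptr (np.float64(218.15), 71, 175)
[ 475.8 -186.7   91.3] [0.3 1.1 0.4]
178.0 [ 475.7 -186.1] [-0.4 -0.3 -0. ]
179.0 [ 475.3 -188. ] [0.6 1.3 0. ]
180.0 [ 474.9 -189.9] [1.7 2.9 0. ]
181.0 [ 474.6 -191.8] [2.8 4.5 0. ]
182.0 [ 474.3 -193.7] [3.9 6.  0. ]
183.0 [ 474.  -195.6] [5.1 7.6 0. ]
```

>>> carry_out(
  delta_pos=[
    [0.0005,0.001,0],
    [0.001,0.0015,0],
    [0.0015,0.0025,0],
    [0.002,0.003,0],
    [0.0022,0.0035,0],
    [0.0022,0.0035,0],
  ],
  rot=[
    [0,0,0],
    [0,0,0],
    [0,0,0],
    [0,0,0],
    [0,0,0],
    [0,0,0],
  ],
)

```text
clock: 12.05
eef_pos: [474.9, -190.6, 91.3]
tcp_rot: [3.142, -0.0, -0.785]
contact_force: [0.6, 1.3, 0.4]
opening: 0.0
grasp_force: 0.5
```

```bash
python3 line.py 217
python3 - <<'E'
from h import *
import cv2
a=cv2.imread("pics/lastr.png");cv2.imwrite("pics/w9.png",cv2.resize(a[20:150,200:360],(800,650)[:2] if 0 else (738,600),interpolation=cv2.INTER_CUBIC))
E
```

```text
[ 474.9 -190.6   91.3] [0.6 1.3 0.4]
line top (np.float64(216.98), 52, 238) ptr (np.float64(218.12), 68, 176)
```

View pics/w9.png

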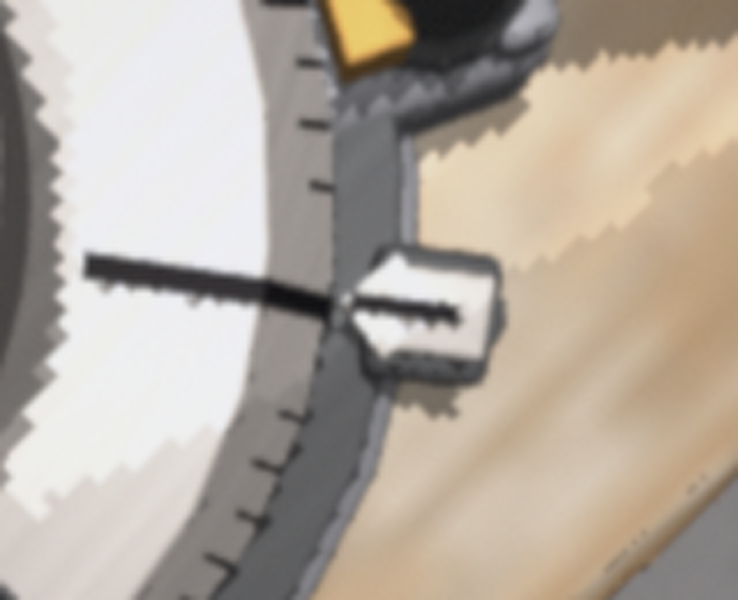

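```bash
cat > fine.py <<'E'
from line import *
ic=pickle.load(open("last.pkl","rb"));g=cv2.imread("pics/lastr.png",0).astype(float)
def run(gl):
    for z,r0,r1 in((52,48,54),(52,56,63),(46,70,71.5),(43,73,74.5)):print("L",z,r0,dark(g,ic,z,r0,r1,gl-5,gl+5))
    for r0 in(78,81,84,87):print("P",r0,dark(g,ic,37,r0,r0+2.5,214.5,221.5))
run(float(sys.argv[1]))
E
python3 fine.py 217
```

```text
L 52 48 (np.float64(216.98), 51, 227)
L 52 56 (np.float64(216.97), 52, 233)
L 46 70 (np.float64(216.91), 18, 146)
L 43 73 (np.float64(215.83), 79, 107)
P 78 (np.float64(218.2), 57, 207)
P 81 (np.float64(218.13), 54, 215)
P 84 (np.float64(218.12), 52, 194)
P 87 (np.float64(214.85), 84, 197)
```

>>> carry_out(
  delta_pos=[
    [0.0004,0.0007,0],
    [0.0008,0.0013,0],
    [0.0012,0.0019,0],
    [0.0012,0.0019,0],
    [0.0012,0.0019,0],
  ],
  rot=[
    [0,0,0],
    [0,0,0],
    [0,0,0],
    [0,0,0],
    [0,0,0],
  ],
)

```text
clock: 12.72
eef_pos: [474.3, -192.8, 91.3]
tcp_rot: [3.142, -0.0, -0.785]
contact_force: [-0.3, 0.8, 0.2]
opening: 0.001
grasp_force: 0.4
```

```bash
python3 line.py 218; python3 fine.py 218
```

```text
[ 474.3 -192.8   91.3] [-0.3  0.8  0.2]
line top (np.float64(217.96), 52, 238) ptr (np.float64(218.09), 69, 172)
L 52 48 (np.float64(217.95), 52, 227)
L 52 56 (np.float64(217.96), 51, 236)
L 46 70 (np.float64(217.87), 20, 146)
L 43 73 (np.float64(216.04), 81, 106)
P 78 (np.float64(218.16), 57, 207)
P 81 (np.float64(218.08), 54, 207)
P 84 (np.float64(218.07), 51, 192)
P 87 (np.float64(214.97), 88, 194)
```

>>> carry_out(
  delta_pos=[
    [-0.003,-0.003,0],
    [-0.008,-0.008,0],
    [-0.0106,-0.0106,-0.02],
    [-0.0106,-0.0106,-0.05],
    [-0.0106,-0.0106,-0.07],
    [-0.0106,-0.0106,-0.07],
    [-0.0106,-0.0106,-0.07],
  ],
  rot=[
    [0,0,0],
    [0,0,0],
    [0,0,0],
    [0,0,0],
    [0,0,0],
    [0,0,0],
    [0,0,0],
  ],
)

```text
clock: 13.65
eef_pos: [474.0, -177.4, 160.6]
tcp_rot: [3.141, 0.001, -0.785]
contact_force: [-0.1, -0.2, -0.6]
opening: 0.002
grasp_force: 0.0
```

```bash
python3 line.py 218; python3 fine.py 218
```

```text
[ 474.  -177.4  160.6] [-0.1 -0.2 -0.6]
line top (np.float64(217.94), 60, 242) ptr (np.float64(213.92), 86, 187)
L 52 48 (np.float64(217.92), 59, 224)
L 52 56 (np.float64(217.95), 59, 236)
L 46 70 (np.float64(217.84), 24, 151)
L 43 73 (np.float64(216.02), 87, 116)
P 78 (np.float64(218.18), 81, 209)
P 81 (np.float64(218.07), 77, 218)
P 84 (np.float64(218.09), 73, 205)
P 87 (np.float64(214.7), 94, 204)
```

>>> carry_out(
  delta_pos=[
    [0.007,0.028,0],
    [0.03,0.045,0],
    [0.06,0.066,0],
    [0.099,0.085,0],
    [0.14,0.085,0],
    [0.165,0.077,0],
    [0.173,0.073,0],
    [0.173,0.073,0],
  ],
  rot=[
    [0,0,-6],
    [0,0,-12],
    [0,0,-18],
    [0,0,-25],
    [0,0,-32],
    [0,0,-39],
    [0,0,-45],
    [0,0,-45],
  ],
)

```text
clock: 14.7
eef_pos: [545.0, -351.5, 159.7]
tcp_rot: [-3.141, 0.002, -0.0]
contact_force: [-0.5, -0.5, -0.3]
opening: -0.002
grasp_force: 0.0
```

>>> carry_out(
  delta_pos=[
    [0,0,0.02],
    [0,0,0.05],
    [0,0,0.075],
    [0,0,0.087],
    [0,0,0.087],
  ],
  rot=[
    [0,0,0],
    [0,0,0],
    [0,0,0],
    [0,0,0],
    [0,0,0],
  ],
)

```text
clock: 15.32
eef_pos: [544.2, -351.1, 73.0]
tcp_rot: [-3.14, 0.002, -0.0]
contact_force: [0.1, 0.2, 0.3]
opening: -0.002
grasp_force: 0.0
```

```bash
cat > lev.py <<'E'
from h import *
s=r.sense();print(s["eef_pos"],s["tcp_rot"],s["contact_force"].round(1))
p=np.array([544.5,-291.4])
for a in(238.7,233,227,221,215,209,203,198,194,190,187):
    t=np.radians(a);u=np.array([np.cos(t),np.sin(t)]);n=np.array([u[1],-u[0]])
    q=p+50*u-19*n;print(a,q.round(1),((q-s["eef_pos"][:2])*[1,-1]).round(1))
E
python3 lev.py
```

```text
[ 544.1778852  -351.09678246   72.96312996] [-3.14032214e+00  2.00068665e-03 -4.47683533e-04] [0.1 0.2 0.3]
238.7 [ 534.8 -344. ] [-9.4 -7.1]
233 [ 529.6 -342.8] [-14.6  -8.3]
227 [ 524.3 -340.9] [-19.9 -10.2]
221 [ 519.2 -338.5] [-24.9 -12.6]
215 [ 514.4 -335.6] [-29.7 -15.5]
209 [ 510.  -332.3] [-34.2 -18.8]
203 [ 505.9 -328.4] [-38.3 -22.7]
198 [ 502.8 -324.9] [-41.4 -26.2]
194 [ 500.6 -321.9] [-43.6 -29.2]
190 [ 498.6 -318.8] [-45.6 -32.3]
187 [ 497.2 -316.4] [-47.  -34.7]
```

>>> carry_out(
  delta_pos=[
    [-0.005,-0.0035,0],
    [-0.0095,-0.007,0],
    [-0.0145,-0.0085,0],
    [-0.02,-0.01,0],
    [-0.025,-0.0125,0],
    [-0.0295,-0.0155,0],
    [-0.034,-0.019,0],
    [-0.038,-0.0225,0],
  ],
  rot=[
    [0,0,0],
    [0,0,0],
    [0,0,0],
    [0,0,0],
    [0,0,0],
    [0,0,0],
    [0,0,0],
    [0,0,0],
  ],
)

```text
clock: 16.32
eef_pos: [509.9, -330.6, 76.2]
tcp_rot: [3.138, -0.007, -0.0]
contact_force: [8.0, -2.2, 1.3]
opening: -0.003
grasp_force: 3.5
```

>>> carry_out(
  delta_pos=[
    [-0.0015,-0.0018,0],
    [-0.003,-0.0035,0],
    [-0.0042,-0.005,0],
    [-0.0053,-0.0065,0],
    [-0.0053,-0.0065,0],
  ],
  rot=[
    [0,0,0],
    [0,0,0],
    [0,0,0],
    [0,0,0],
    [0,0,0],
  ],
)

```text
clock: 16.95
eef_pos: [505.3, -324.7, 76.5]
tcp_rot: [3.137, -0.008, -0.0]
contact_force: [9.3, -3.7, 1.0]
opening: -0.001
grasp_force: 3.8
```

```bash
python3 lev.py
```

```text
[ 505.2952018  -324.67612856   76.49019928] [ 3.13677912e+00 -8.10485427e-03 -4.24193434e-05] [ 9.3 -3.7  1. ]
238.7 [ 534.8 -344. ] [29.5 19.3]
233 [ 529.6 -342.8] [24.3 18.1]
227 [ 524.3 -340.9] [19.  16.2]
221 [ 519.2 -338.5] [13.9 13.9]
215 [ 514.4 -335.6] [ 9.1 11. ]
209 [ 510.  -332.3] [4.7 7.6]
203 [ 505.9 -328.4] [0.6 3.8]
198 [ 502.8 -324.9] [-2.5  0.2]
194 [ 500.6 -321.9] [-4.7 -2.7]
190 [ 498.6 -318.8] [-6.7 -5.9]
187 [ 497.2 -316.4] [-8.1 -8.3]
```

>>> carry_out(
  delta_pos=[
    [-0.001,-0.002,0],
    [-0.002,-0.004,0],
    [-0.0025,-0.006,0],
    [-0.003,-0.008,0],
    [-0.003,-0.008,0],
  ],
  rot=[
    [0,0,0],
    [0,0,0],
    [0,0,0],
    [0,0,0],
    [0,0,0],
  ],
)

```text
clock: 17.58
eef_pos: [504.3, -320.7, 77.3]
tcp_rot: [3.13, -0.013, 0.001]
contact_force: [10.4, -22.2, -4.9]
opening: 0.003
grasp_force: 10.7
```

Run:
```python
from h import *
import pickle
s=r.sense();print(s["eef_pos"],s["contact_force"])
ic=cam("wrist");pickle.dump(ic,open("w10.pkl","wb"));a=r.grab_frame("wrist");cv2.imwrite("pics/w10r.png",a)
for c in r.cut_out("clamp_lever","wrist")[:1]:
    m=c["mask"];print(c["box"],c["p"],m.sum())
    # lever axis from the mask: mean column per row, as a world line at the bar's rising height
    P=np.array([p2w("wrist",np.where(m[v])[0].mean(),v,55,ic)[:2] for v in np.where(m.any(1))[0]])
    print(P[::8].round(0))
```

```text
[ 504.2943293  -320.74177153   77.33502997] [ 10.36712027 -22.23949992  -4.8542429 ]
[177.1, 140.3, 227.0, 271.0] 0.91 3321
[[ 559. -296.]
 [ 555. -297.]
 [ 551. -295.]
 [ 547. -294.]
 [ 543. -293.]
 [ 539. -292.]
 [ 535. -295.]
 [ 531. -296.]
 [ 527. -297.]
 [ 522. -298.]
 [ 518. -299.]
 [ 514. -299.]
 [ 509. -300.]
 [ 504. -299.]
 [ 500. -299.]
 [ 495. -298.]
 [ 490. -297.]]
```

>>> carry_out(
  delta_pos=[
    [0.004,0.012,0],
    [0.006,0.022,0],
    [0.006,0.024,-0.03],
    [0.0,0.02,-0.08],
    [-0.02,-0.02,-0.12],
    [-0.047,-0.065,-0.142],
    [-0.047,-0.065,-0.142],
    [-0.047,-0.065,-0.142],
  ],
  rot=[
    [0,0,0],
    [0,0,0],
    [0,0,0],
    [0,0,0],
    [0,0,0],
    [0,0,0],
    [0,0,0],
    [0,0,0],
  ],
)

```text
clock: 18.68
eef_pos: [451.8, -249.8, 216.4]
tcp_rot: [3.141, -0.0, 0.001]
contact_force: [0.8, 1.4, 0.1]
opening: -0.002
grasp_force: 0.0
```

```bash
python3 line.py 218; python3 fine.py 218
python3 - <<'E'
import cv2
a=cv2.imread("pics/lastr.png")
cv2.imwrite("pics/w11.png",cv2.resize(a[0:170,100:340],(800,567),interpolation=cv2.INTER_CUBIC))
E
```

```text
[ 451.8 -249.8  216.4] [0.8 1.4 0.1]
line top (np.float64(217.83), 79, 246) ptr (np.float64(213.83), 110, 200)
L 52 48 (np.float64(217.77), 78, 225)
L 52 56 (np.float64(217.88), 82, 239)
L 46 70 (np.float64(217.88), 41, 148)
L 43 73 (np.float64(216.64), 95, 106)
P 78 (np.float64(218.04), 113, 214)
P 81 (np.float64(217.97), 108, 223)
P 84 (np.float64(217.97), 110, 215)
P 87 (np.float64(214.74), 137, 221)
```

View pics/w11.png

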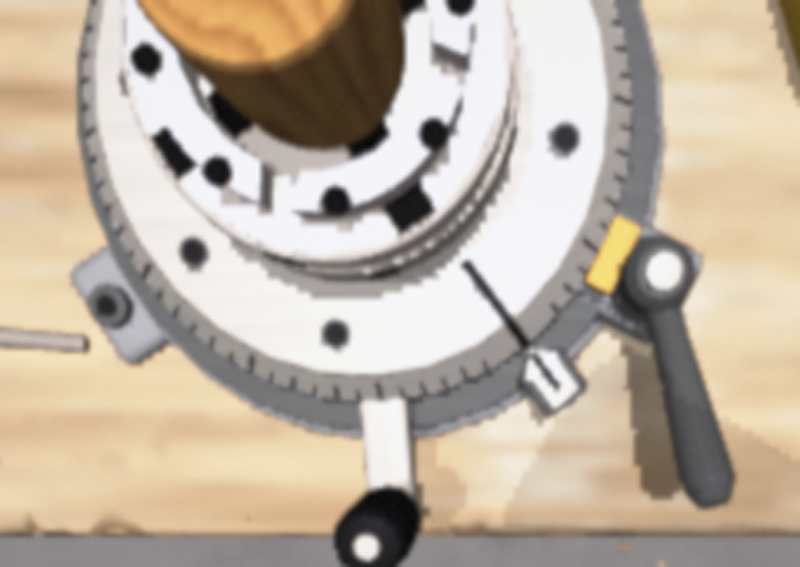

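The last picture shows the zero line running into the pointer tip at about (525,345) in the crop. The lever is back in its first direction, from (664,270) to (712,500), and nothing is being touched.

```bash
python3 -c "
from rig import r
print(r.sign_off())"
```

```text
the job is handed in; nothing more can be done
None
```

The rotary table stands clamped at zero and the job is handed in: the zero line lies within about 0.2° of the pointer, the lever was pushed in to its stop, and the arm is clear at about 19 s of the 67 s allowed.

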